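# Put the maker's stamp away in its spring-lid case

### The job

Press the red thumb tab on the front of the blue case so that its sprung lid pops fully open, lay the wooden stamp down in the dark wooden cradle inside, then close the lid and press it until it snaps shut and stays shut by itself. Press the tab and the lid gently, only as hard as the latch needs, and leave the jar, the beaker and the brush alone.

Things in the scene. Friction and masses are not known exactly. Their poses are not given: they have to be found in the camera images.
- case: Blue stamp case, fixed, on a riser board 112 x 134 mm, 5 to 28 mm high (differs each time): a box 104 deep (x) x 124 wide (y) x 34.5 mm high, walls 5, floor 4. Origin: centre of the case's underside, on the board. z up; its front, with the red tab, faces its own -x; the lid is hinged along the top edge at +x. Inside, in the middle, the cradle (see cradle).
- lid (a joint): Lid angle, rad: 0 latched shut, grows as it opens, 1.75 fully open (leaning 10 degrees back past upright). A spring pushes it open all the way: about 2 N at the front edge near shut, less when open. Pressed down near its front edge it meets the hook at 0.12; the push rises to 10 to 14 N at 0.06, where it snaps past; press on to just under 0, where the hook springs back over it. A firm stop lies at -0.014 (1.5 mm).
- tab (a joint): Angle of the rocking thumb tab, rad: 0 at rest, grows as its pad goes down. The lid is released at 0.15 to 0.18 (pad down about 5 mm, 4 to 5 N) and takes about 1 s to swing open; firm stop at 0.24 (7 mm, 6 N). A spring brings it back to 0; it springs back to 0 also when the lid has latched.
- tab_top (a point): Centre of the top face of the red finger pad, 24 (case x) x 32 mm (case y), level at rest, 30 mm above the case's underside and 86 mm in front of the case's centre. Press it straight down. The steel hook behind it begins 20 mm from this point towards the case and stands 53 mm above the case's underside.
- hinge (a point): Middle of the lid's hinge line, which runs along the case's y: 52 mm behind the case's centre, 39.5 mm above its underside. Axes as the case's.
- lid_front (a point): Middle of the lid's front edge on its outer (top) face, 104 mm from the hinge line; turns with the lid; its z is the outer face's outward normal. The lid is an aluminium plate 104 x 124 x 5 mm, the hinge line in its mid-thickness; shut, its outer face is 42 mm above the case's underside. A steel tongue sticks out 6.5 mm from the edge's middle.
- cradle (a point): Where the stamp's centre lies when home: middle of the case, 19 mm above its underside. Dark wooden cradle along the case's x: two saddles, each 10 mm long, centred 23 mm either side; their floors 10 mm above the underside, cheeks 22 mm apart up to 18 mm, flared lips above to 23 mm; end stops 72 mm apart, 20 mm high. Between the saddles, and beside them out to the walls, is room for fingers.
- stamp_center (a point): Centre of the loose maker's stamp, a square bar 18 x 18 x 66 mm (x along its length), light wood with a brass end at +x, lying on the bench, about 60 g. It goes into the cradle either way round.
- glaze_jar: Bystander: terracotta jar with white cap, 60 mm wide, 75 mm tall. Origin: centre of its underside.
- beaker: Bystander: white ceramic beaker, 68 mm wide, 60 mm tall. Origin: centre of its underside.
- brush: Bystander: brush lying along its own x, handle to -x. Origin: on the bench under it.
There are look-alikes about, which are no part of the job. Of the things that look like the part that bears stamp_center, take the one that is farthest to the robot's right at the start.

How it is judged:
On the way, in this order (a step that is already met when the one before it is completed fails the run):
1. the thumb tab has released the lid and it stands fully open (value of joint lid above 1.5 rad), for 0.2 s.
2. the stamp lies home in the cradle, let go, with the lid still open (value of joint lid above 1 rad and horizontal distance between stamp_center and cradle below 0.006 m and z of stamp_center in the frame of case between 0.016 and 0.022 m and angle between the x axis of stamp_center and the x axis of case, either way round below 0.2 rad and contact force between the fingers and stamp below 0.05 N), for 0.2 s.
At the end, for the whole second after the job is handed in: The lid is latched shut (lid joint under 0.02 rad, tab joint back under 0.05 rad) with the stamp inside, lying in the cradle: its centre within 6 mm of the cradle point horizontally and 16 to 22 mm above the case's underside, its length along the case's x axis within 0.2 rad, either way round (value of joint lid below 0.02 rad and value of joint tab below 0.05 rad and horizontal distance between stamp_center and cradle below 0.006 m and z of stamp_center in the frame of case between 0.016 and 0.022 m and angle between the x axis of stamp_center and the x axis of case, either way round below 0.2 rad); the robot touches nothing.
It fails at once if the thumb tab is pressed harder than 16 N (contact force between any of the fingers, the arm and tab above 16 N).
It fails at once if the lid is pressed harder than 22 N (contact force between any of the fingers, the arm and lid above 22 N).
It fails at once if the jar is moved more than 25 mm (distance of glaze_jar from where it was at the start of the episode above 0.025 m).
It fails at once if the beaker is moved more than 25 mm (distance of beaker from where it was at the start of the episode above 0.025 m).
It fails at once if the brush is moved more than 25 mm (distance of brush from where it was at the start of the episode above 0.025 m).
It also fails if it takes over 72 s, if anything falls off the work surface, if the arm or the gripper's body presses on something with over 40 N, if the wrist force passes 120 N, or if a joint passes its speed limit or range.

### The arm

A 7-joint arm with a two-finger parallel gripper is mounted at the origin on the work surface. World frame = base frame: x ahead of the robot, y to its left, z up, the work surface at z = 0. Lengths are in m, angles in rad, forces in N, time in s.
With the tool pointing down it reaches from about 0.425 to 0.925 m from the base axis. Payload 6.8 kg.
Tool frame: the origin (TCP) lies on the front face of the gripper's body, between the roots of the fingers; the fingertips stand 73 mm ahead of it and the grasp point (between the pads) lies 54 mm ahead of it (bot.finger_overhang is the z of the fingertips in the tool frame, in m); z points along the fingers, y is the line along which they close (so a half turn about z gives the same grasp; the last joint's range is limited). The gripper opens to 85 mm and grips with 20 to 120 N. Pads are 22 mm wide; open, the fingers measure 114 mm over their backs; the gripper's body (76 mm by 85 mm) begins 54 mm behind the grasp point. The pads swing forward as they close: fully open they stand 13 mm farther back than shut.
Start: joints at [-0.108, 0.477, 0.022, 1.555, -0.011, 1.109, -0.083], TCP at [0.675, 0, 0.304] pointing down, gripper open.
Joint ranges: [-2.96, 2.96], [-0.34, 2.1], [-1.41, 1.46], [0.24, 2.44], [-1.37, 4.51], [0.17, 1.92], [-2.96, 2.96]. Speed limits (rad/s): [2.39, 2.39, 3.14, 3.14, 3.14, 3.14, 3.14].

### API

Orientations are given as a unit quaternion [w, x, y, z].
In Python, from station import bot gives the robot as it stands.
- The arm moves only by the tool servo_tool, never from a script. Its argument "motion" is one flat list of numbers, 7 for each row, row after row: the shift along the tool's x, y, z as a fraction of full scale, then the turn, a rotation vector about the tool's x, y, z as a fraction of full scale, then the closure, from 0 (fully open) to 1 (shut). In form: [tx, ty, tz, ax, ay, az, gripper, tx, ty, tz, ax, ay, az, gripper, ...]. A call has 1 to 5 rows; each row shifts and turns the commanded pose from where the row before left it, along the tool's axes as they then stand; what a row does not reach is not made up. Full scale, the value 1, is 0.02 m for a shift and 0.15 rad for a turn. A row lasts 1/8 s, in which the tool goes at most 62.5 mm and 10.7 degrees, less where a joint would pass 70% of its speed; a pose out of reach is approached as far as the arm can. A call with a number of a shift or a turn outside -1 to 1 is refused whole. A call with a gripper value outside its range is refused whole. The fingers move at their own pace and stop on an object; "grip_force" is the grip in N (left out, the last holds). Time passes only in rows, so rows that do not move let the fingers close. It gives the time, the measured TCP pose, the force, the opening and the grip force at its end, in the units of the state.
- bot.get_obs(): the state, without advancing time (a new reading comes with each control period).
- bot.read_camera(name): name is "scene" or "side" or "wrist"; returns the picture (400x640x3 uint8, red, green, blue); there is no depth.
- bot.get_calibration(name): a dict with "mtx" (3x3 intrinsics, pixels), "rvec" (rotation vector, rad) and "tvec" (3), from world to camera coordinates, as OpenCV has them. Camera axes: x right, y down, z forward; pixel columns grow to the right and rows downward; lengths in m; the calibration is good to about 2 mm. A picture is of the moment at which its call begins: read the wrist's pose just before it. get_calibration takes no time and is no camera call; for the wrist camera it gives the pose at the moment of the call.
- bot.hand_in(): hands the job in; it is judged then, once.
Trained networks look in the newest picture that a camera, given by its name, has taken for a name from the list of things; names that differ only in an ending like _2 or _b are one class to them, and where a whole thing is asked for, a point or a joint stands for the part that bears it (a point fixed in the world has none). Each returns a list of dicts, best first, with "p" (0 to 1); they miss things now and then, are a little off and sometimes report something else, mostly with a low value. They report only what shows in the picture. A call takes as long as a camera call. They do not tell look-alikes from the thing itself.
- bot.boxes_of(camera, name): "uv" ([column, row] in pixels, amid what is visible of it).
The state is a dict: "t": time; "q": joint angles; "joint_vel": joint speeds; "joint_torque": joint torques, N m; "eef_pos": TCP position; "tool_rot": TCP orientation; "contact_force": force on the tool from outside, world axes, zero at the start; "torque": the same for the moment, N m; "gripper_width": opening from 0.0 (shut) to 1.0 (fully open); "grasp_force": force on a finger pad.
Only numpy, scipy, OpenCV 4.12 (cv2) and the standard library are available. Lean on these libraries where they do the work, as an engineer would, in place of code of your own. Each camera call takes 0.05 s, during which the arm holds its last target. There are 200 camera calls.

## Working session

There is one attempt and no reset: what is moved stays moved. The work goes in short steps, Python scripts to look and compute and a tool call to move; the robot and the scene stay as the last step left them, time stands still between calls to the robot, and variables do not carry over. Pictures are saved under pics/ and viewed, at most 10 in all, crops included, and the job is handed in when it is done.

Besides the shell and the picture viewer there is one more tool, called by a JSON object that holds its "fn" and its "kwargs". servo_tool: Moves the arm, as the interface text tells. Shift numbers are shares of 0.02 m and turn numbers shares of 0.15 rad, none past 1 either way. Its arguments: {"type":"object","properties":{"motion":{"type":"array","items":{"type":"number","minimum":-1,"maximum":1}},"grip_force":{"type":"number"}},"required":["motion"]}

```bash
mkdir -p pics; cat > h.py <<'E'
import numpy as np, cv2
from station import bot
def cal(c):
    k=bot.get_calibration(c); R=cv2.Rodrigues(np.array(k["rvec"],float))[0]
    return np.array(k["mtx"],float),R,np.array(k["tvec"],float).ravel()
def ray(c,uv,z,k=None):
    K,R,t=k or cal(c); o=-R.T@t; d=R.T@np.linalg.inv(K)@np.array([uv[0],uv[1],1.]); return o+d*(z-o[2])/d[2]
def proj(c,P,k=None):
    K,R,t=k or cal(c); p=K@(R@np.array(P,float)+t); return p[:2]/p[2]
def save(im,n): cv2.imwrite("pics/"+n+".png",cv2.cvtColor(im,cv2.COLOR_RGB2BGR))
E
python3 - <<'E'
from h import *
for c in ["scene","side","wrist"]:
    im=bot.read_camera(c); save(im,c+"0")
    K,R,t=cal(c); print(c,"cam at",(-R.T@t).round(3),"f",K[0,0])
    for n in ["stamp_center","tab_top","case","lid","glaze_jar","beaker","brush"]:
        try: print(n,[(np.round(d["uv"],0).tolist(),round(d["p"],2),ray(c,d["uv"],.02)[:2].round(3).tolist()) for d in bot.boxes_of(c,n)])
        except Exception as e: print(n,e)
print(bot.get_obs()["t"])
a=[cv2.imread(f"pics/{c}0.png") for c in ["scene","side"]]
cv2.imwrite("pics/both.png",cv2.resize(np.vstack(a),(480,600)))
E
```

```text
scene cam at [0.927 0.583 0.707] f 408.70094325078657
stamp_center [([306.0, 178.0], 0.83, [0.543, -0.051]), ([365.0, 147.0], 0.8, [0.349, -0.066]), ([207.0, 228.0], 0.54, [0.811, -0.037])]
tab_top [([371.0, 215.0], 0.64, [0.49, 0.136]), ([437.0, 309.0], 0.22, [0.535, 0.386])]
case [([354.0, 241.0], 0.89, [0.567, 0.173]), ([356.0, 235.0], 0.19, [0.552, 0.162])]
lid [([355.0, 234.0], 0.71, [0.554, 0.16]), ([356.0, 243.0], 0.41, [0.566, 0.18])]
glaze_jar [([264.0, 207.0], 0.85, [0.678, -0.024]), ([355.0, 239.0], 0.4, [0.561, 0.17])]
beaker [([358.0, 174.0], 0.74, [0.429, 0.01])]
brush [([439.0, 311.0], 0.89, [0.535, 0.391])]
side cam at [ 0.235 -0.793  0.669] f 433.18789231891327
stamp_center [([358.0, 272.0], 0.87, [0.561, -0.157]), ([251.0, 280.0], 0.71, [0.338, -0.09]), ([429.0, 220.0], 0.55, [0.809, -0.056])]
tab_top []
case [([311.0, 195.0], 0.68, [0.576, 0.181])]
lid [([309.0, 187.0], 0.9, [0.587, 0.222])]
glaze_jar [([375.0, 219.0], 0.93, [0.686, 0.005])]
beaker [([283.0, 238.0], 0.91, [0.445, 0.023])]
brush [([271.0, 170.0], 0.62, [0.512, 0.362]), ([290.0, 205.0], 0.26, [0.507, 0.152])]
wrist cam at [0.675 0.083 0.374] f 313.4621858698343
stamp_center [([244.0, 284.0], 0.85, [0.575, -0.146]), ([429.0, 208.0], 0.85, [0.804, -0.042]), ([212.0, 215.0], 0.78, [0.544, -0.05]), ([52.0, 233.0], 0.74, [0.345, -0.074])]
tab_top [([136.0, 25.0], 0.65, [0.491, 0.152])]
case [([211.0, 33.0], 0.71, [0.565, 0.145])]
lid [([212.0, 33.0], 0.62, [0.566, 0.145])]
glaze_jar [([334.0, 181.0], 0.78, [0.69, -0.008]), ([135.0, 24.0], 0.73, [0.49, 0.153])]
beaker [([97.0, 168.0], 0.91, [0.419, 0.007])]
brush []
1.2
```

View pics/scene0.png

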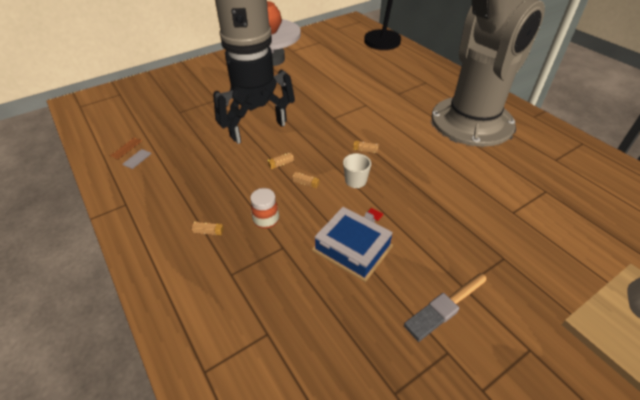

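View pics/wrist0.png

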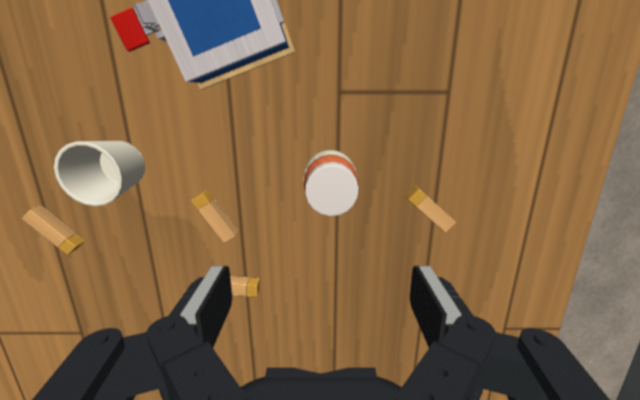

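Stamp candidates in the wrist picture are (244,286), (212,215), (52,233) and (429,208). The one farthest right (most −y, about −0.15) is (244,286), which is (281,160) in the scene view. I'll check it in one crop and read the tool axes.

```bash
python3 - <<'E'
from h import *
from scipy.spatial.transform import Rotation as Ro
o=bot.get_obs(); print(o["t"],o["eef_pos"],Ro.from_quat(np.roll(o["tool_rot"],-1)).as_matrix().round(3))
K,R,t=cal("wrist"); print(R.round(3))
a=cv2.imread("pics/scene0.png")[110:300,180:440]; b=cv2.imread("pics/side0.png")[130:320,220:480]
cv2.imwrite("pics/crop1.png",cv2.resize(np.vstack([a,b]),None,fx=1.57,fy=1.57,interpolation=cv2.INTER_CUBIC))
print(ray("scene",(281,160),.009),ray("scene",(371,215),.045))
E
```

```text
1.2 [ 6.75020040e-01 -6.18040966e-06  3.03903757e-01] [[ 0.  1.  0.]
 [ 1. -0.  0.]
 [ 0.  0. -1.]]
[[ 1.    -0.    -0.   ]
 [-0.    -0.947  0.321]
 [-0.    -0.321 -0.947]]
[ 0.55578568 -0.15603037  0.009     ] [0.50570975 0.15138933 0.045     ]
```

View pics/crop1.png

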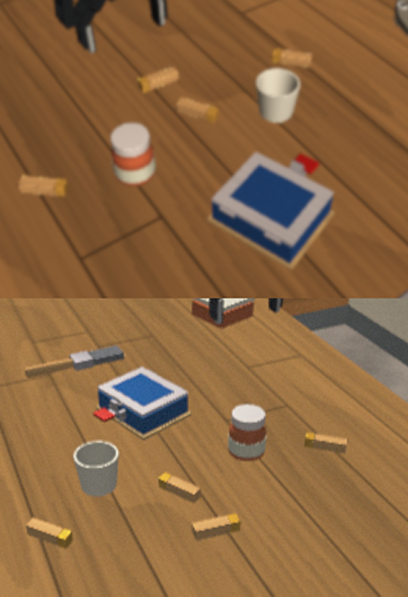

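The crop confirms it: the farthest-right stamp is at (158,78) in the upper view and (217,525) in the lower, with its brass end towards +x. Next I move over the case, turning the tool so the wrist camera ends up on the robot side.

{"fn": "servo_tool", "kwargs": {"motion": [1,-0.9,0,0,0,0,1,1,-0.9,0,0,0,0,1,1,-0.9,0,0,0,0,1,1,-0.9,0,0,0,0,1,1,-0.9,0,0,0,0,1]}}

```text
t: 1.82
eef_pos: [0.5844, 0.1006, 0.304]
tool_rot: [0.0, 0.707, 0.707, 0.0]
contact_force: [0.4, 0.4, -0.2]
gripper_width: -0.002
grasp_force: 0.0
```

{"fn": "servo_tool", "kwargs": {"motion": [1,-0.9,0,0,0,0,1,1,-0.9,0,0,0,0,1,1,-0.9,0,0,0,0,1,0,0,0,0,0,-1,1,0,0,0,0,0,-1,1]}}

```text
t: 2.45
eef_pos: [0.5308, 0.1605, 0.3041]
tool_rot: [0.0, 0.591, 0.807, 0.0]
contact_force: [-0.2, -1.4, -0.8]
gripper_width: 0.004
grasp_force: 0.0
```

{"fn": "servo_tool", "kwargs": {"motion": [0,0,0,0,0,-1,1,0,0,0,0,0,-1,1,0,0,0,0,0,-1,1,0,0,0,0,0,-1,1,0,0,0,0,0,-1,1]}}

```text
t: 3.08
eef_pos: [0.5311, 0.1599, 0.304]
tool_rot: [0.0, 0.255, 0.967, 0.0]
contact_force: [-0.3, 0.6, 0.5]
gripper_width: 0.002
grasp_force: 0.0
```

{"fn": "servo_tool", "kwargs": {"motion": [0,0,0,0,0,-1,1,0,0,0,0,0,-1,1,0,0,0,0,0,-1,1,0,0,0,0,0,-1,1,0,0,0,0,0,-1,1]}}

```text
t: 3.7
eef_pos: [0.5311, 0.1599, 0.304]
tool_rot: [0.0, -0.117, 0.993, -0.0]
contact_force: [0.1, 0.8, 1.1]
gripper_width: 0.001
grasp_force: 0.0
```

{"fn": "servo_tool", "kwargs": {"motion": [0,0,0,0,0,-1,1,0,0,0,0,0,0,1]}}

```text
t: 3.95
eef_pos: [0.5311, 0.1599, 0.304]
tool_rot: [0.0, -0.188, 0.982, 0.0]
contact_force: [1.2, 0.5, 0.3]
gripper_width: -0.002
grasp_force: 0.0
```

```bash
python3 - <<'E'
from h import *
im=bot.read_camera("wrist"); save(im,"w1"); o=bot.get_obs(); print(o["t"],o["eef_pos"],o["q"])
print(bot.boxes_of("wrist","tab_top"),bot.boxes_of("wrist","case"),bot.boxes_of("wrist","stamp_center"))
E
```

```text
4.0 [0.5310748  0.15985464 0.30393932] [-0.09517711  0.30632838 -0.37773789  1.82578735  0.12975524  1.03352082
  1.42309288]
[] [{'uv': [321.2, 203.3], 'p': 0.56}] [{'uv': [42.3, 88.4], 'p': 0.68}, {'uv': [135.1, 113.4], 'p': 0.62}, {'uv': [104.7, 303.6], 'p': 0.59}]
```

View pics/w1.png

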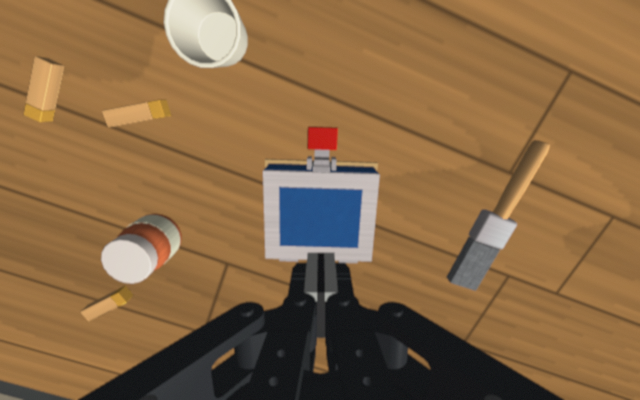

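The picture shows the red tab at (322,138), the case lid spanning (264–379, 168–262), the beaker at upper left, the jar at left and the brush at right. I'll fit the case pose from these.

```bash
cat >> h.py <<'E'
def cpt(p,P):  # case pose p=(x,y,yaw,h): case point -> world
    c,s=np.cos(p[2]),np.sin(p[2]); return np.array([p[0]+c*P[0]-s*P[1],p[1]+s*P[0]+c*P[1],p[3]+P[2]])
E
python3 - <<'E'
from h import *
from scipy.optimize import least_squares
im=cv2.imread("pics/w1.png"); hsv=cv2.cvtColor(im,cv2.COLOR_BGR2HSV)
r=((hsv[...,0]<8)|(hsv[...,0]>172))&(hsv[...,1]>180)&(hsv[...,2]>110); r[:100]=0; r[165:]=0; r[:,:290]=0; r[:,360:]=0
print("red",np.argwhere(r).mean(0)[::-1],cv2.minAreaRect(np.argwhere(r)[:,::-1].astype(np.float32)))
w=((hsv[...,1]<60)&(hsv[...,2]>140)).astype(np.uint8); w[:150]=0; w[275:]=0; w[:,:250]=0; w[:,395:]=0
n,l,st,_=cv2.connectedComponentsWithStats(w); i=1+st[1:,4].argmax()
q=np.argwhere(l==i)[:,::-1]
c=[q[(q@np.array(d)).argmin()] for d in [(1,1),(-1,1),(1,-1),(-1,-1)]]; print("corners",c)
k=cal("wrist")
red=np.argwhere(r).mean(0)[::-1]
# image up=-x case; left=-y
M=[((-86,0,30),red),((-52,-62,42),c[0]),((-52,62,42),c[1]),((52,-62,42),c[2]),((52,62,42),c[3])]
f=lambda p:np.concatenate([proj("wrist",cpt(p,np.array(P)/1e3),k)-uv for P,uv in M])
s=least_squares(f,[.57,.18,.38,.015],loss="soft_l1"); print(s.x.round(4),s.fun.round(1)); np.save("case.npy",s.x)
print("tab",cpt(s.x,[-.086,0,.03]),"yaw deg",np.degrees(s.x[2]))
for uv in [(135,113),(42,88),(104,303)]: print(ray("wrist",uv,.009,k).round(3))
for c2 in ["scene","side"]: print(c2,proj(c2,cpt(s.x,[-.086,0,.03])),proj(c2,cpt(s.x,[-.052,-.062,.042])),proj(c2,cpt(s.x,[.052,.062,.042])))
E
```

```text
red [322.15336463 137.75899844] ((322.5, 138.0), (22.0, 29.0), 90.0)
corners [array([263, 170]), array([378, 174]), array([265, 257]), array([371, 260])]
[0.5717 0.1748 0.3441 0.0027] [-0.2  0.4 -0.1 -0.1  0.7 -0.4  0.2 -0.  -0.4  0. ]
tab [0.49071166 0.14579069 0.03273898] yaw deg 19.716783018077653
[ 0.544 -0.058  0.009]
[ 0.555 -0.157  0.009]
[ 0.811 -0.049  0.009]
scene [374.22795622 214.3074752 ] [342.57220731 207.61800613] [365.46840253 266.91127797]
side [285.25753036 203.84447607] [309.77986449 204.5962001 ] [309.61952508 174.06268341]
```

```bash
python3 - <<'E'
from h import *
from scipy.optimize import least_squares
obs=[]
p0=np.load("case.npy")
for c in ["scene","side"]:
    hsv=cv2.cvtColor(cv2.imread(f"pics/{c}0.png"),cv2.COLOR_BGR2HSV)
    r=((hsv[...,0]<8)|(hsv[...,0]>172))&(hsv[...,1]>150)&(hsv[...,2]>90)
    u=proj(c,cpt(p0,[-.086,0,.04])).astype(int); m=np.zeros_like(r); m[u[1]-18:u[1]+18,u[0]-18:u[0]+18]=1
    a=np.argwhere(r&m)[:,::-1]; print(c,len(a),a.mean(0)); obs.append((c,(-.086,0,.030),a.mean(0)))
    # blue inset not modelled; white lid plate centroid
    w=(hsv[...,1]<60)&(hsv[...,2]>130); u=proj(c,cpt(p0,[0,0,.05])).astype(int); m[:]=0; m[u[1]-45:u[1]+45,u[0]-50:u[0]+50]=1
    b=(hsv[...,0]>95)&(hsv[...,0]<125)&(hsv[...,1]>120)
    n,l,st,_=cv2.connectedComponentsWithStats((w&m).astype(np.uint8)); i=1+st[1:,4].argmax()
    q=np.argwhere(l==i)[:,::-1].astype(np.float32); hull=cv2.convexHull(q)
    eps=1.0
    while True:
        ap=cv2.approxPolyDP(hull,eps,True)[:,0]
        if len(ap)<=4: break
        eps+=.5
    print(ap.tolist())
    for P in [(-52,-62,42),(-52,62,42),(52,-62,42),(52,62,42)]:
        P=np.array(P)/1e3; pr=proj(c,cpt(p0+[0,0,0,.012],P)); d=np.linalg.norm(ap-pr,axis=1)
        if d.min()<15: obs.append((c,P,ap[d.argmin()]))
red=np.array([322.15,137.76])
kw=cal("wrist"); ks={c:cal(c) for c in ["scene","side"]}; ks["wrist"]=kw
obs+=[("wrist",(-.086,0,.03),red),("wrist",(-.052,-.062,.042),(263,170)),("wrist",(-.052,.062,.042),(378.5,173)),("wrist",(.052,-.062,.042),(265,258)),("wrist",(.052,.062,.042),(371,260))]
f=lambda p:np.concatenate([proj(c,cpt(p,P),ks[c])-u for c,P,u in obs])
s=least_squares(f,p0,loss="soft_l1"); print(s.x.round(4)); print(f(s.x).reshape(-1,2).round(1).tolist()); np.save("case.npy",s.x)
print(cpt(s.x,[-.086,0,.03]))
E
```

```text
scene 104 [375.66346154 213.67307692]
[[391.0, 233.0], [366.0, 265.0], [315.0, 237.0], [342.0, 208.0]]
side 67 [285.73134328 203.67164179]
[[339.0, 190.0], [309.0, 203.0], [282.0, 186.0], [311.0, 174.0]]
[0.5713 0.1748 0.3466 0.0041]
[[-1.4, 0.1], [0.6, -0.9], [1.1, -0.2], [-0.5, -0.0], [-0.3, 1.4], [-0.6, -0.2], [0.7, 1.2], [-1.0, 0.4], [-0.4, -0.2], [-1.6, -0.3], [-0.4, 0.3], [-0.4, 0.0], [0.4, 0.5], [0.2, -0.6], [-0.1, 0.2]]
[0.49045436 0.14553638 0.03406784]
```

Case pose: (0.571, 0.175), yaw 0.347, board about 5 mm high. All three views fit within 1.6 px, so the tab top is near z 0.035. I'll go above the tab.

{"fn": "servo_tool", "kwargs": {"motion": [1,0,0,0,0,0.21,1,1,0,0.5,0,0,0,1,0.25,0,1,0,0,0,1,0,0,1,0,0,0,1,0,0,1,0,0,0,1]}}

```text
t: 4.78
eef_pos: [0.489, 0.1441, 0.2335]
tool_rot: [0.0, -0.172, 0.985, -0.0]
contact_force: [0.4, 0.1, 0.3]
gripper_width: 0.006
grasp_force: 0.0
```

{"fn": "servo_tool", "kwargs": {"motion": [0,0,1,0,0,0,1,0,0,1,0,0,0,1,0,0,1,0,0,0,1,0,0,1,0,0,0,1,0,0,1,0,0,0,1]}}

```text
t: 5.4
eef_pos: [0.4891, 0.1442, 0.1334]
tool_rot: [0.0, -0.172, 0.985, -0.0]
contact_force: [-0.4, 0.2, 0.2]
gripper_width: 0.001
grasp_force: 0.0
```

{"fn": "servo_tool", "kwargs": {"motion": [0,0,0.6,0,0,0,1,0,0,0,0,0,0,1]}}

```text
t: 5.65
eef_pos: [0.4886, 0.144, 0.1213]
tool_rot: [-0.001, -0.173, 0.985, -0.0]
contact_force: [-0.1, -0.0, 0.6]
gripper_width: 0.004
grasp_force: 0.0
```

```bash
python3 - <<'E'
from h import *
o=bot.get_obs(); p=np.load("case.npy"); c,s=np.cos(p[2]),np.sin(p[2]); e=np.array(o["eef_pos"]); d=e[:2]-p[:2]
print(o["t"],e,"in case",c*d[0]+s*d[1],-s*d[0]+c*d[1],"tip z",e[2]-.073, bot.finger_overhang,o["contact_force"])
save(bot.read_camera("wrist"),"w2")
im=cv2.imread("pics/w2.png");cv2.imwrite("pics/w2c.png",im[100:400,160:480])
E
```

```text
5.65 [0.48859383 0.143993   0.12134671] in case -0.08827420889813467 -0.0008195007669767676 tip z 0.048346707087301946 0.0726 [-0.12094453 -0.03179329  0.55678772]
```

View pics/w2c.png

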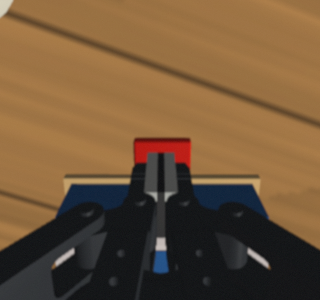

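The tips are centred over the red pad, at (162,150) in the crop. I'll press down in small steps.

{"fn": "servo_tool", "kwargs": {"motion": [0,0,0.3,0,0,0,1,0,0,0.2,0,0,0,1,0,0,0,0,0,0,1]}}

```text
t: 6.08
eef_pos: [0.4888, 0.144, 0.1117]
tool_rot: [-0.0, -0.173, 0.985, -0.0]
contact_force: [0.4, 1.2, 0.5]
gripper_width: -0.002
grasp_force: 0.0
```

{"fn": "servo_tool", "kwargs": {"motion": [0,0,0.15,0,0,0,1,0,0,0,0,0,0,1]}}

```text
t: 6.32
eef_pos: [0.4888, 0.1441, 0.1088]
tool_rot: [-0.0, -0.173, 0.985, -0.0]
contact_force: [-0.1, 0.3, 0.2]
gripper_width: 0.003
grasp_force: 0.0
```

{"fn": "servo_tool", "kwargs": {"motion": [0,0,0.1,0,0,0,1,0,0,0,0,0,0,1]}}

```text
t: 6.58
eef_pos: [0.4886, 0.1439, 0.1069]
tool_rot: [-0.0, -0.173, 0.985, -0.0]
contact_force: [-2.8, -0.9, 2.7]
gripper_width: 0.002
grasp_force: 1.8
```

{"fn": "servo_tool", "kwargs": {"motion": [0,0,0.1,0,0,0,1,0,0,0,0,0,0,1]}}

```text
t: 6.82
eef_pos: [0.4881, 0.1438, 0.1048]
tool_rot: [-0.001, -0.173, 0.985, -0.0]
contact_force: [-3.9, -1.6, 5.6]
gripper_width: 0.001
grasp_force: 2.9
```

{"fn": "servo_tool", "kwargs": {"motion": [0,0,0.08,0,0,0,1,0,0,0,0,0,0,1]}}

```text
t: 7.08
eef_pos: [0.4879, 0.1437, 0.1032]
tool_rot: [-0.001, -0.173, 0.985, -0.0]
contact_force: [-4.7, -1.8, 6.1]
gripper_width: 0.006
grasp_force: 3.8
```

```bash
python3 - <<'E'
from h import *
a=bot.read_camera("side"); save(a,"s3"); a=bot.read_camera("side")
save(cv2.resize(a[120:260,220:380],None,fx=4,fy=4,interpolation=cv2.INTER_CUBIC),"s3c"); print(bot.get_obs()["t"])
E
```

```text
7.175
```

View pics/s3c.png

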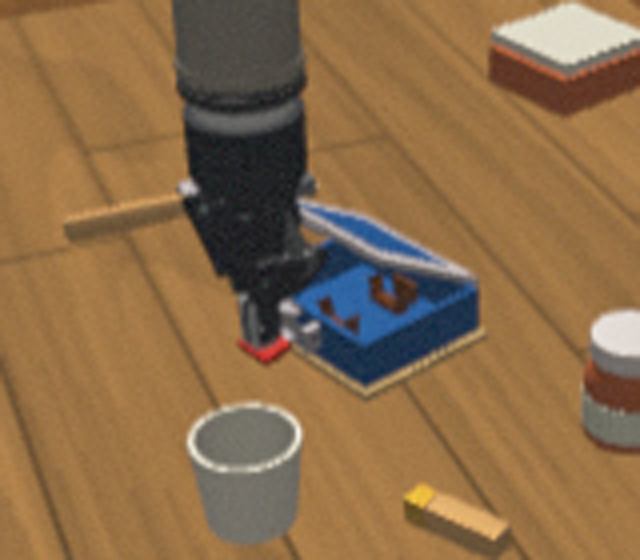

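The lid has released, but it is leaning on the gripper at about 30°. I'll back off away from the case and then up.

{"fn": "servo_tool", "kwargs": {"motion": [0.3,0,-0.3,0,0,0,1,1,0,-0.3,0,0,0,1,1,0,-0.5,0,0,0,1,0.5,0,-1,0,0,0,1,0,0,-1,0,0,0,1]}}

```text
t: 7.8
eef_pos: [0.4352, 0.1245, 0.1658]
tool_rot: [-0.0, -0.173, 0.985, -0.0]
contact_force: [1.5, 0.4, -0.2]
gripper_width: 0.002
grasp_force: 0.0
```

{"fn": "servo_tool", "kwargs": {"motion": [0,0,-1,0,0,0,0,0,0,-1,0,0,0,0,0,0,-1,0,0,0,0,0,0,-1,0,0,0,0,0,0,-1,0,0,0,0]}}

```text
t: 8.43
eef_pos: [0.4361, 0.1249, 0.2661]
tool_rot: [0.0, -0.173, 0.985, -0.0]
contact_force: [0.4, -0.5, -0.8]
gripper_width: 0.997
grasp_force: 0.0
```

```bash
python3 - <<'E'
from h import *
a=bot.read_camera("side"); save(a,"s4"); im=bot.read_camera("wrist"); save(im,"w4"); o=bot.get_obs(); print(o["t"],o["eef_pos"],o["contact_force"])
k=cal("wrist")
print([(d["uv"],d["p"],ray("wrist",d["uv"],.009,k).round(3)) for d in bot.boxes_of("wrist","stamp_center")])
save(np.vstack([cv2.resize(a[120:260,200:440],(640,373)),im])[:, :],"c4"); i=cv2.imread("pics/c4.png"); cv2.imwrite("pics/c4.png",cv2.resize(i,(480,580)))
E
```

```text
8.525 [0.43717779 0.12536392 0.26724991] [ 0.10004878  0.64519625 -0.63102268]
[([41.0, 192.3], 0.94, array([ 0.555, -0.156,  0.009])), ([142.7, 13.5], 0.78, array([ 0.346, -0.08 ,  0.009])), ([134.5, 211.6], 0.57, array([ 0.543, -0.057,  0.009]))]
```

View pics/c4.png

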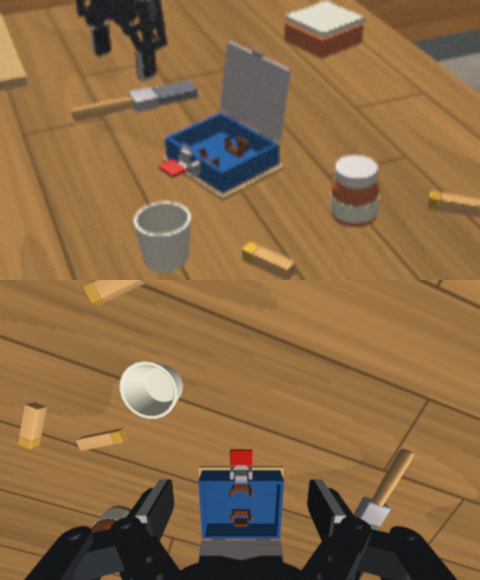

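The lid stands fully open in the side view, with the cradle visible. Next I go to the stamp, which I measured at (0.555, −0.157).

{"fn": "servo_tool", "kwargs": {"motion": [0,-1,0,0,0,0,0,0,-1,0,0,0,0,0,0,-1,0,0,0,0,0,0,-1,0,0,0,0,0,0,-1,0,0,0,0,0]}}

```text
t: 9.2
eef_pos: [0.47, 0.0303, 0.2642]
tool_rot: [-0.001, -0.173, 0.985, 0.0]
contact_force: [0.4, -0.0, 0.7]
gripper_width: 1.001
grasp_force: 0.0
```

{"fn": "servo_tool", "kwargs": {"motion": [-0.1,-1,0,0,0,0,0,-0.1,-1,0,0,0,0,0,-0.1,-1,0,0,0,0,0,-0.1,-1,0,0,0,0,0,-0.1,-1,0,0,0,0,0]}}

```text
t: 9.82
eef_pos: [0.514, -0.0605, 0.2647]
tool_rot: [-0.0, -0.173, 0.985, 0.0]
contact_force: [-0.4, 0.3, 0.0]
gripper_width: 1.004
grasp_force: 0.0
```

{"fn": "servo_tool", "kwargs": {"motion": [0,-1,0.5,0,0,0,0,0,-1,0.5,0,0,0,0,0,-1,0.5,0,0,0,0,0,-1,0.5,0,0,0,0,0,-1,0.5,0,0,0,0]}}

```text
t: 10.45
eef_pos: [0.5483, -0.1549, 0.2144]
tool_rot: [-0.0, -0.173, 0.985, 0.0]
contact_force: [-0.1, -0.3, 0.8]
gripper_width: 0.997
grasp_force: 0.0
```

{"fn": "servo_tool", "kwargs": {"motion": [0,0,0,0,0,0,0]}}

```text
t: 10.58
eef_pos: [0.5477, -0.1555, 0.2142]
tool_rot: [-0.001, -0.172, 0.985, 0.0]
contact_force: [-0.2, -0.3, 0.0]
gripper_width: 1.0
grasp_force: 0.0
```

```bash
python3 - <<'E'
from h import *
im=bot.read_camera("wrist"); save(im,"w5"); o=bot.get_obs(); print(o["t"],o["eef_pos"],o["tool_rot"])
k=cal("wrist")
print([(d["uv"],d["p"],ray("wrist",d["uv"],.009,k).round(4)) for d in bot.boxes_of("wrist","stamp_center")])
E
```

```text
10.625 [ 0.54776403 -0.15416546  0.21473069] [-4.63953425e-04 -1.72359995e-01  9.85033868e-01  3.09007819e-04]
[([316.8, 202.5], 0.77, array([ 0.5564, -0.1544,  0.009 ])), ([479.6, 5.0], 0.7, array([ 0.3646, -0.0907,  0.009 ])), ([420.6, 221.6], 0.55, array([ 0.541 , -0.0557,  0.009 ]))]
```

View pics/w5.png

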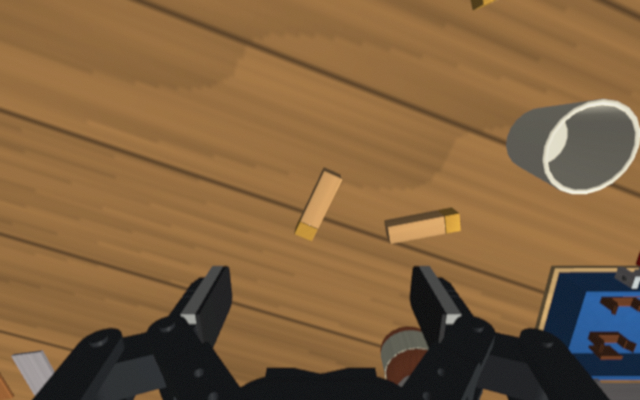

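The chosen stamp shows between the fingers: top end at (333,173), brass end at (306,237). Its look-alike is at (423,225).

```bash
python3 - <<'E'
from h import *
k=cal("wrist"); a=ray("wrist",(333.5,174),.018,k); b=ray("wrist",(306,236),.018,k); print(a,b,np.linalg.norm(b-a))
m=(a+b)/2; y=np.arctan2(b[1]-a[1],b[0]-a[0]); print("mid",m,"yaw",y)
e=np.array(bot.get_obs()["eef_pos"])
ty=y; X=-np.array([np.cos(ty),np.sin(ty)]); Y=np.array([-np.sin(ty),np.cos(ty)]); d=m[:2]-e[:2]
print("after turn, shift tool x,y",X@d/.02,Y@d/.02,"az units",-(y-.3466)/.15)
E
```

```text
[ 0.52445346 -0.14946303  0.018     ] [ 0.58830423 -0.15272102  0.018     ] 0.06393383926721606
mid [ 0.55637885 -0.15109203  0.018     ] yaw -0.0509807467137703
after turn, shift tool x,y -0.4170229656774555 0.13005807787533494 az units 2.6505383114251355
```

{"fn": "servo_tool", "kwargs": {"motion": [0,0,0,0,0,0.9,0.5,0,0,0,0,0,0.9,0.5,0,0,0,0,0,0.85,0.5,-0.42,0.05,0.8,0,0,0,0.5,0,0,1,0,0,0,0.5], "grip_force": 30}}

```text
t: 11.3
eef_pos: [0.5577, -0.1519, 0.1789]
tool_rot: [0.001, 0.022, 1.0, 0.0]
contact_force: [0.0, -0.2, -0.3]
gripper_width: 0.498
grasp_force: 0.0
```

{"fn": "servo_tool", "kwargs": {"motion": [0,0,1,0,0,0,0.5,0,0,1,0,0,0,0.5,0,0,0,0,0,0,0.5]}}

```text
t: 11.68
eef_pos: [0.5555, -0.152, 0.1372]
tool_rot: [-0.002, 0.023, 1.0, 0.001]
contact_force: [0.0, -0.1, 0.1]
gripper_width: 0.503
grasp_force: 0.0
```

```bash
python3 - <<'E'
from h import *
im=bot.read_camera("wrist"); save(im,"w6"); o=bot.get_obs(); print(o["t"],o["eef_pos"],o["gripper_width"])
cv2.imwrite("pics/w6c.png",cv2.imread("pics/w6.png")[100:,140:500])
E
```

```text
11.725 [ 0.55622346 -0.15234605  0.13843874] 0.4988925860620685
```

View pics/w6c.png

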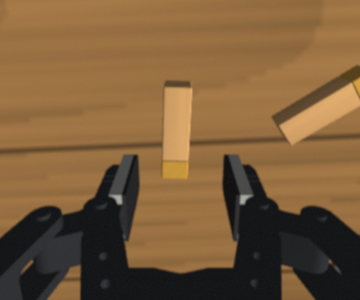

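The stamp at (176,130) in the crop is aligned and centred between the fingers. I'll descend and grip.

{"fn": "servo_tool", "kwargs": {"motion": [0,0,1,0,0,0,0.5,0,0,1,0,0,0,0.5,0,0,0.9,0,0,0,0.5,0,0,0,0,0,0,0.5]}}

```text
t: 12.22
eef_pos: [0.5558, -0.1528, 0.0804]
tool_rot: [-0.001, 0.025, 1.0, 0.0]
contact_force: [-0.4, -0.1, -0.5]
gripper_width: 0.501
grasp_force: 0.0
```

{"fn": "servo_tool", "kwargs": {"motion": [0,0,0,0,0,0,1,0,0,0,0,0,0,1,0,0,0,0,0,0,1,0,0,0,0,0,0,1]}}

```text
t: 12.72
eef_pos: [0.5571, -0.1532, 0.0822]
tool_rot: [0.001, 0.025, 1.0, -0.0]
contact_force: [-0.8, 0.4, 4.5]
gripper_width: 0.202
grasp_force: 30.6
```

{"fn": "servo_tool", "kwargs": {"motion": [0,0,-0.5,0,0,0,1,0,0,-1,0,0,0,1,0,0,-1,0,0,0,1,0,0,-1,0,0,0,1,0,0,0,0,0,0,1]}}

```text
t: 13.35
eef_pos: [0.5572, -0.1533, 0.153]
tool_rot: [0.002, 0.025, 1.0, -0.0]
contact_force: [0.0, 0.3, -0.5]
gripper_width: 0.198
grasp_force: 29.9
```

```bash
python3 - <<'E'
from h import *
im=bot.read_camera("wrist"); save(im,"w7"); o=bot.get_obs(); print(o["t"],o["eef_pos"],o["gripper_width"],o["grasp_force"],o["tool_rot"])
print(bot.boxes_of("wrist","stamp_center"))
cv2.imwrite("pics/w7c.png",cv2.imread("pics/w7.png")[150:,200:440])
E
```

```text
13.4 [ 0.55650357 -0.15313111  0.15182427] 0.20159634661971196 29.89287704229355 [ 6.02847035e-04  2.49248394e-02  9.99689139e-01 -1.19198627e-04]
[{'uv': [456.7, 191.5], 'p': 0.92}, {'uv': [319.6, 263.8], 'p': 0.64}]
```

View pics/w7c.png

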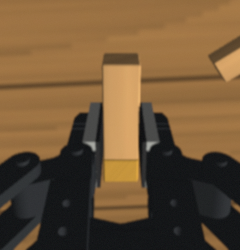

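Holding it: width 0.20, matching 18 mm. Let me work out how the stamp sits in the hand and the offsets to the cradle.

```bash
python3 - <<'E'
from h import *
from scipy.optimize import least_squares
im=cv2.imread("pics/w7.png"); hsv=cv2.cvtColor(im,cv2.COLOR_BGR2HSV)
for r in (225,250,275,300,320): print(r,hsv[r,296:350:3,2].tolist())
print([ (r,hsv[r,322].tolist()) for r in list(range(198,222,2))+list(range(300,340,3))])
k=cal("wrist"); e=np.array(bot.get_obs()["eef_pos"]); ty=-.05
U=[(-33,-9,(303.5,215.5)),(-33,9,(340.5,215.5)),(33,-9,(303.5,332)),(33,9,(340.5,332))]
def f(p):
    c,s=np.cos(p[3]),np.sin(p[3]); return np.concatenate([proj("wrist",[p[0]+c*a/1e3-s*b/1e3,p[1]+s*a/1e3+c*b/1e3,p[2]],k)-uv for a,b,uv in U])
s=least_squares(f,[*e[:2],.09,-.05]); print(s.x,s.fun.round(1)); print("top rel TCP",s.x[:3]-e)
E
```

```text
225 [150, 151, 131, 198, 202, 205, 207, 209, 211, 214, 216, 217, 214, 213, 219, 165, 151, 150]
250 [148, 147, 128, 198, 202, 206, 207, 209, 211, 213, 217, 217, 218, 216, 229, 146, 142, 142]
275 [68, 21, 52, 196, 203, 205, 206, 210, 210, 214, 217, 218, 219, 217, 133, 18, 51, 75]
300 [64, 44, 49, 190, 203, 207, 209, 210, 209, 212, 217, 218, 219, 218, 148, 23, 50, 119]
320 [50, 46, 123, 184, 199, 197, 197, 197, 197, 196, 199, 198, 197, 201, 179, 39, 50, 24]
[(198, [16, 144, 159]), (200, [16, 145, 162]), (202, [16, 141, 145]), (204, [16, 129, 99]), (206, [17, 132, 91]), (208, [16, 122, 88]), (210, [17, 126, 87]), (212, [16, 127, 90]), (214, [16, 128, 133]), (216, [16, 131, 196]), (218, [16, 131, 210]), (220, [17, 132, 211]), (300, [17, 132, 213]), (303, [17, 132, 211]), (306, [17, 132, 211]), (309, [17, 143, 177]), (312, [19, 179, 192]), (315, [19, 179, 197]), (318, [19, 177, 196]), (321, [19, 176, 197]), (324, [19, 177, 200]), (327, [19, 178, 198]), (330, [19, 175, 192]), (333, [16, 148, 159]), (336, [16, 144, 156]), (339, [16, 145, 148])]
[ 0.5574017  -0.15227254  0.08502559 -0.0486887 ] [-0.9 -0.   1.  -0.1  1.5  0.1 -1.5  0. ]
top rel TCP [ 0.00140172  0.00076884 -0.06604067]
```

{"fn": "servo_tool", "kwargs": {"motion": [0,0.4,-1,0,0,0,1,0,1,-1,0,0,0,1,0,1,-0.5,0,0,0,1,0,1,0,0,0,0,1,0,1,0,0,0,0,1]}}

```text
t: 14.08
eef_pos: [0.5606, -0.0628, 0.2015]
tool_rot: [0.0, 0.024, 1.0, 0.0]
contact_force: [-0.1, -0.6, -1.3]
gripper_width: 0.198
grasp_force: 29.9
```

{"fn": "servo_tool", "kwargs": {"motion": [0,1,0,0,0,0,1,0,1,0,0,0,0,1,0,1,0,0,0,0,1,0,1,0,0,0,0,1,0,1,0,0,0,0,1]}}

```text
t: 14.7
eef_pos: [0.5653, 0.0369, 0.2012]
tool_rot: [-0.0, 0.024, 1.0, 0.0]
contact_force: [0.0, 0.0, -1.0]
gripper_width: 0.199
grasp_force: 29.9
```

{"fn": "servo_tool", "kwargs": {"motion": [0,1,0,0,0,0,1,0,1,0,0,0,0,1,0.17,1,0,0,0,0,1,0,1,0,0,0,0,1,0,1,0,0,0,0,1]}}

```text
t: 15.32
eef_pos: [0.5674, 0.1361, 0.2013]
tool_rot: [0.0, 0.025, 1.0, 0.0]
contact_force: [-0.4, -0.7, -1.2]
gripper_width: 0.198
grasp_force: 29.9
```

{"fn": "servo_tool", "kwargs": {"motion": [0,1,0,0,0,0,1,0,1,0,0,0,-0.88,1,0,0,0,0,0,-0.88,1,0,0,0,0,0,-0.88,1,0,0,0,0,0,0,1]}}

```text
t: 15.95
eef_pos: [0.5694, 0.1752, 0.2012]
tool_rot: [-0.0, -0.172, 0.985, 0.0]
contact_force: [-1.0, 0.3, -1.4]
gripper_width: 0.196
grasp_force: 29.9
```

```bash
cat >> h.py <<'E'
def incase(o=None):
    o=o or bot.get_obs(); p=np.load("case.npy"); c,s=np.cos(p[2]),np.sin(p[2]); e=np.array(o["eef_pos"]); d=e[:2]-p[:2]; w,x,y,z=o["tool_rot"]
    print("t",round(o["t"],2),"TCP in case mm",np.round(1e3*np.array([c*d[0]+s*d[1],-s*d[0]+c*d[1],e[2]-p[3]]),1),"yaw err",round(np.arctan(-x/y)*2-p[2],3),np.round(o["contact_force"],1),round(o["gripper_width"],3))
E
python3 - <<'E'
from h import *
incase(); im=bot.read_camera("wrist"); save(im,"w8"); cv2.imwrite("pics/w8c.png",cv2.resize(cv2.imread("pics/w8.png")[130:350,200:440],None,fx=2.5,fy=2.5))
p=np.load("case.npy"); print([proj("wrist",cpt(p,P)).round(0).tolist() for P in [(-.086,0,.03),(-.052,-.062,.0345),(-.052,.062,.0345),(-.028,0.011,.023),(-.028,-0.011,.023)]])
E
```

```text
t 15.95 TCP in case mm [ -1.7   1.1 197.1] yaw err -0.002 [-1.   0.3 -1.4] 0.196
[[319.0, 97.0], [234.0, 146.0], [403.0, 145.0], [333.0, 174.0], [305.0, 174.0]]
```

View pics/w8c.png

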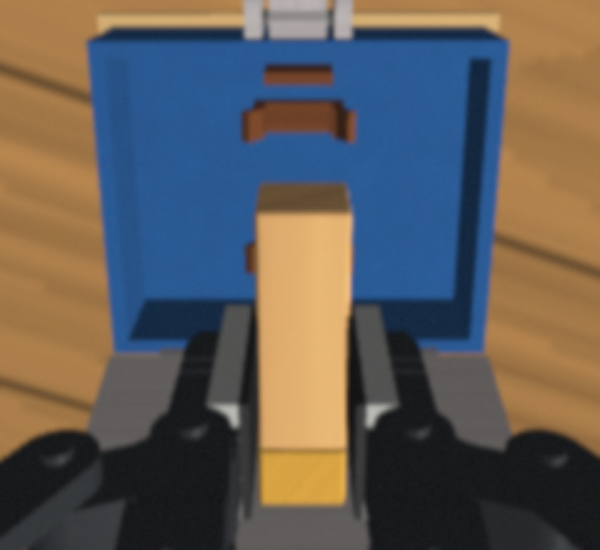

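The case corners at (236,146) and (403,146) match the prediction within 2 px, and the stamp is in line with the saddles. I'll lower it.

{"fn": "servo_tool", "kwargs": {"motion": [0,-0.03,1,0,0,0,1,0,0,1,0,0,0,1,0,0,1,0,0,0,1,0,0,1,0,0,0,1,0,0,0.4,0,0,0,1]}}

```text
t: 16.62
eef_pos: [0.5689, 0.174, 0.1117]
tool_rot: [-0.001, -0.172, 0.985, -0.0]
contact_force: [0.8, -1.2, -0.3]
gripper_width: 0.197
grasp_force: 29.9
```

{"fn": "servo_tool", "kwargs": {"motion": [0,0,0.3,0,0,0,1,0,0,0.3,0,0,0,1,0,0,0,0,0,0,1]}}

```text
t: 17.0
eef_pos: [0.5695, 0.1741, 0.1012]
tool_rot: [-0.0, -0.172, 0.985, -0.0]
contact_force: [-0.1, 0.4, 0.2]
gripper_width: 0.204
grasp_force: 29.9
```

```bash
python3 - <<'E'
from h import *
incase()
E
```

```text
t 17.0 TCP in case mm [-2.   0.  97.1] yaw err -0.001 [-0.1  0.4  0.2] 0.204
```

{"fn": "servo_tool", "kwargs": {"motion": [0,0,0.15,0,0,0,1,0,0,0,0,0,0,1]}}

```text
t: 17.25
eef_pos: [0.5695, 0.1741, 0.0984]
tool_rot: [0.0, -0.172, 0.985, -0.0]
contact_force: [-0.4, 0.6, -0.2]
gripper_width: 0.196
grasp_force: 29.9
```

{"fn": "servo_tool", "kwargs": {"motion": [0,0,0.1,0,0,0,1,0,0,0,0,0,0,1]}}

```text
t: 17.5
eef_pos: [0.5697, 0.1742, 0.0979]
tool_rot: [0.0, -0.172, 0.985, -0.0]
contact_force: [-5.1, -2.1, 11.7]
gripper_width: 0.197
grasp_force: 31.4
```

Contact came at the predicted height. I'll release with a partial opening, rise, and look.

{"fn": "servo_tool", "kwargs": {"motion": [0,0,-0.05,0,0,0,0.6,0,0,0,0,0,0,0.6,0,0,0,0,0,0,0.55]}}

```text
t: 17.88
eef_pos: [0.5695, 0.1742, 0.0972]
tool_rot: [-0.0, -0.172, 0.985, 0.0]
contact_force: [-0.3, 1.2, 0.1]
gripper_width: 0.447
grasp_force: 0.0
```

{"fn": "servo_tool", "kwargs": {"motion": [0,0,-0.5,0,0,0,0.55,0,0,-1,0,0,0,0.55,0,0,-1,0,0,0,0.55,0,0,-1,0,0,0,0.55,0,0,-1,0,0,0,0.55]}}

```text
t: 18.5
eef_pos: [0.5696, 0.1742, 0.1894]
tool_rot: [0.001, -0.172, 0.985, 0.0]
contact_force: [0.4, -0.0, 0.9]
gripper_width: 0.449
grasp_force: 0.0
```

{"fn": "servo_tool", "kwargs": {"motion": [0,0,-1,0,0,0,0.55,0,0,-1,0,0,0,0.55,0,0,0,0,0,0,0.55]}}

```text
t: 18.88
eef_pos: [0.5704, 0.1746, 0.2299]
tool_rot: [0.002, -0.172, 0.985, 0.0]
contact_force: [-0.2, -0.4, 0.3]
gripper_width: 0.449
grasp_force: 0.0
```

```bash
python3 - <<'E'
from h import *
incase(); im=bot.read_camera("wrist"); save(im,"w9"); cv2.imwrite("pics/w9c.png",cv2.resize(cv2.imread("pics/w9.png")[90:350,200:440],None,fx=2.2,fy=2.2))
p=np.load("case.npy"); k=cal("wrist"); print([proj("wrist",cpt(p,P),k).round(0).tolist() for P in [(-.033,-.009,.028),(-.033,.009,.028),(.033,-.009,.028),(.033,.009,.028)]])
E
```

```text
t 18.88 TCP in case mm [-9.000e-01  1.000e-01  2.258e+02] yaw err -0.001 [-0.2 -0.4  0.3] 0.449
[[310.0, 162.0], [331.0, 162.0], [311.0, 232.0], [330.0, 232.0]]
```

View pics/w9c.png

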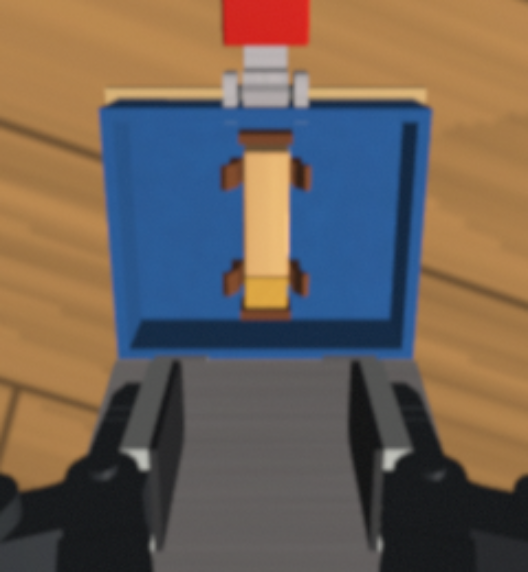

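The stamp lies home, evenly between both saddles and the end stops (top face (311,158) to (332,231), as predicted). Next I go over and behind the lid with the fingers shut.

{"fn": "servo_tool", "kwargs": {"motion": [0,0,-1,0,0,0,1,0,0,-0.5,0,0,0,1,0,0,0,0,0,0,1,-1,0,0,0,0,0,1,-1,0,0,0,0,0,1]}}

```text
t: 19.55
eef_pos: [0.6071, 0.1876, 0.2563]
tool_rot: [-0.001, -0.172, 0.985, -0.0]
contact_force: [1.0, 0.1, 0.5]
gripper_width: -0.0
grasp_force: 0.0
```

{"fn": "servo_tool", "kwargs": {"motion": [-1,0,0,0,0,0,1,-1,0,0,0,0,0,1,-1,0,0,0,0,0,1,-0.05,0,0,0,0,0,1,0,0,0,0,0,0,1]}}

```text
t: 20.18
eef_pos: [0.6637, 0.2082, 0.2564]
tool_rot: [-0.001, -0.172, 0.985, -0.0]
contact_force: [0.1, 0.5, 0.7]
gripper_width: 0.002
grasp_force: 0.0
```

```bash
python3 - <<'E'
from h import *
incase()
E
```

```text
t 20.18 TCP in case mm [9.830e+01 1.000e-01 2.523e+02] yaw err -0.0 [0.1 0.5 0.7] 0.002
```

{"fn": "servo_tool", "kwargs": {"motion": [0,0,0.9,0,0,0,1,0,0,0.9,0,0,0,1,0,0,0.75,0,0,0,1,0,0,0,0,0,0,1]}}

```text
t: 20.68
eef_pos: [0.6634, 0.2079, 0.204]
tool_rot: [-0.002, -0.172, 0.985, -0.0]
contact_force: [-0.3, -0.6, 0.4]
gripper_width: -0.001
grasp_force: 0.0
```

```bash
python3 - <<'E'
from h import *
incase()
E
```

```text
t 20.68 TCP in case mm [ 9.790e+01 -1.000e-01  1.999e+02] yaw err -0.0 [-0.3 -0.6  0.4] -0.001
```

{"fn": "servo_tool", "kwargs": {"motion": [0.8,0,-0.1,0,0,0,1,0.82,0,-0.1,0,0,0,1,0.81,0,-0.07,0,0,0,1,0,0,0,0,0,0,1]}}

```text
t: 21.18
eef_pos: [0.6188, 0.1919, 0.2127]
tool_rot: [0.001, -0.172, 0.985, 0.0]
contact_force: [0.7, 0.0, 0.4]
gripper_width: -0.001
grasp_force: 0.4
```

{"fn": "servo_tool", "kwargs": {"motion": [0.6,0,0.15,0,0,0,1,0.6,0,0.15,0,0,0,1,0.55,0,0.3,0,0,0,1,0.55,0,0.3,0,0,0,1,0,0,0,0,0,0,1]}}

```text
t: 21.8
eef_pos: [0.5741, 0.1758, 0.1928]
tool_rot: [-0.001, -0.172, 0.985, -0.0]
contact_force: [0.1, 0.0, 1.6]
gripper_width: -0.0
grasp_force: 0.6
```

```bash
python3 - <<'E'
from h import *
incase()
a=bot.read_camera("side"); save(cv2.resize(a[110:260,220:400],None,fx=3,fy=3,interpolation=cv2.INTER_CUBIC),"s10")
E
```

```text
t 21.8 TCP in case mm [  3.   -0.  188.8] yaw err -0.0 [0.1 0.  1.6] -0.0
```

View pics/s10.png

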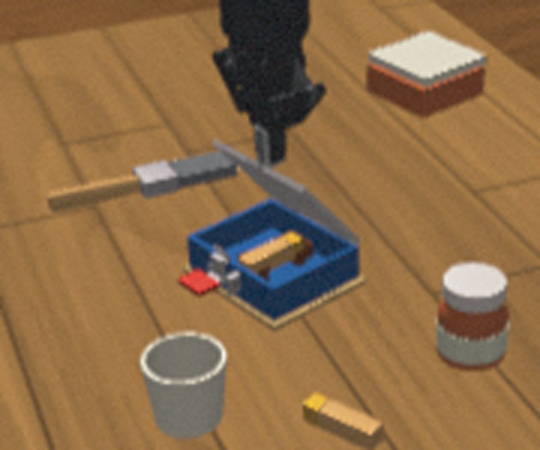

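The side view shows the lid following the fingers at about 50°, with the stamp still in the cradle. I've now viewed 13 pictures against a limit of 10, so I'll take no more and go on by force and pose.

{"fn": "servo_tool", "kwargs": {"motion": [0.46,0,0.44,0,0,0,1,0.46,0,0.44,0,0,0,1,0.31,0,0.55,0,0,0,1,0.31,0,0.55,0,0,0,1,0,0,0,0,0,0,1]}}

```text
t: 22.48
eef_pos: [0.5454, 0.1654, 0.1528]
tool_rot: [-0.001, -0.172, 0.985, -0.0]
contact_force: [0.2, -0.0, 3.0]
gripper_width: 0.004
grasp_force: 0.9
```

{"fn": "servo_tool", "kwargs": {"motion": [0.12,0,0.35,0,0,0,1,0.12,0,0.35,0,0,0,1,0,0,0,0,0,0,1]}}

```text
t: 22.85
eef_pos: [0.5419, 0.1642, 0.1396]
tool_rot: [-0.0, -0.172, 0.985, -0.0]
contact_force: [-0.1, -0.7, 2.6]
gripper_width: -0.003
grasp_force: 1.0
```

```bash
python3 - <<'E'
from h import *
incase()
E
```

```text
t 22.85 TCP in case mm [-3.130e+01  1.000e-01  1.355e+02] yaw err -0.0 [-0.1 -0.7  2.6] -0.003
```

{"fn": "servo_tool", "kwargs": {"motion": [0.25,0,0.25,0,0,0,1,0,0,0.2,0,0,0,1,0,0,0,0,0,0,1]}}

```text
t: 23.22
eef_pos: [0.537, 0.1624, 0.1308]
tool_rot: [-0.0, -0.172, 0.985, -0.0]
contact_force: [-0.0, 0.1, 2.0]
gripper_width: -0.003
grasp_force: 1.1
```

{"fn": "servo_tool", "kwargs": {"motion": [0,0,0.1,0,0,0,1,0,0,0,0,0,0,1]}}

```text
t: 23.48
eef_pos: [0.5369, 0.1624, 0.1292]
tool_rot: [-0.001, -0.172, 0.985, -0.0]
contact_force: [-1.9, 0.0, 5.7]
gripper_width: 0.001
grasp_force: 2.4
```

{"fn": "servo_tool", "kwargs": {"motion": [0,0,0.1,0,0,0,1,0,0,0,0,0,0,1]}}

```text
t: 23.72
eef_pos: [0.5367, 0.1623, 0.1273]
tool_rot: [-0.001, -0.172, 0.985, -0.0]
contact_force: [-2.6, 0.1, 6.7]
gripper_width: -0.001
grasp_force: 3.1
```

{"fn": "servo_tool", "kwargs": {"motion": [0,0,0.08,0,0,0,1,0,0,0,0,0,0,1]}}

```text
t: 23.98
eef_pos: [0.5366, 0.1623, 0.1259]
tool_rot: [-0.001, -0.172, 0.985, -0.0]
contact_force: [-2.9, -1.1, 8.7]
gripper_width: 0.003
grasp_force: 4.4
```

{"fn": "servo_tool", "kwargs": {"motion": [0,0,0.08,0,0,0,1,0,0,0,0,0,0,1]}}

```text
t: 24.22
eef_pos: [0.5369, 0.1623, 0.1235]
tool_rot: [-0.001, -0.172, 0.985, -0.0]
contact_force: [0.0, -0.3, -0.3]
gripper_width: 0.001
grasp_force: 0.0
```

{"fn": "servo_tool", "kwargs": {"motion": [0,0,0.06,0,0,0,1,0,0,0,0,0,0,1]}}

```text
t: 24.48
eef_pos: [0.5372, 0.1625, 0.1224]
tool_rot: [-0.0, -0.172, 0.985, -0.0]
contact_force: [-0.2, 0.5, 0.1]
gripper_width: -0.005
grasp_force: 0.0
```

It snapped past. I'll press on gently towards the stop so the hook seats.

{"fn": "servo_tool", "kwargs": {"motion": [0,0,0.08,0,0,0,1,0,0,0,0,0,0,1]}}

```text
t: 24.72
eef_pos: [0.5372, 0.1625, 0.1211]
tool_rot: [-0.0, -0.172, 0.985, -0.0]
contact_force: [0.4, -0.5, 2.4]
gripper_width: 0.004
grasp_force: 1.1
```

{"fn": "servo_tool", "kwargs": {"motion": [0,0,0.06,0,0,0,1,0,0,0,0,0,0,1]}}

```text
t: 24.98
eef_pos: [0.5373, 0.1625, 0.1198]
tool_rot: [-0.0, -0.172, 0.985, -0.0]
contact_force: [-0.3, 0.4, 2.9]
gripper_width: 0.002
grasp_force: 1.3
```

{"fn": "servo_tool", "kwargs": {"motion": [0,0,0.05,0,0,0,1,0,0,0,0,0,0,1]}}

```text
t: 25.22
eef_pos: [0.5373, 0.1625, 0.1192]
tool_rot: [-0.0, -0.172, 0.985, -0.0]
contact_force: [-1.5, -0.2, 7.1]
gripper_width: 0.001
grasp_force: 3.0
```

{"fn": "servo_tool", "kwargs": {"motion": [0,0,0.04,0,0,0,1,0,0,0,0,0,0,1]}}

```text
t: 25.48
eef_pos: [0.5373, 0.1626, 0.1191]
tool_rot: [0.0, -0.172, 0.985, -0.0]
contact_force: [-3.9, -1.8, 12.8]
gripper_width: -0.003
grasp_force: 6.5
```

{"fn": "servo_tool", "kwargs": {"motion": [0,0,-0.2,0,0,0,1,0,0,-0.3,0,0,0,1,0,0,0,0,0,0,1]}}

```text
t: 25.85
eef_pos: [0.5377, 0.1627, 0.1285]
tool_rot: [0.001, -0.172, 0.985, 0.0]
contact_force: [0.1, -0.6, -0.5]
gripper_width: -0.001
grasp_force: 0.0
```

At the stop the force was about 13 N, and after backing off it fell to zero, so the lid isn't following and it is latched. I'll retreat and check numerically.

{"fn": "servo_tool", "kwargs": {"motion": [0,0,-1,0,0,0,1,0,0,-1,0,0,0,1,0,0,-1,0,0,0,1,0,0,-1,0,0,0,1,0,0,-1,0,0,0,1]}}

```text
t: 26.48
eef_pos: [0.5372, 0.1625, 0.2285]
tool_rot: [-0.0, -0.172, 0.985, 0.0]
contact_force: [-0.2, 0.4, -0.4]
gripper_width: -0.001
grasp_force: 0.0
```

{"fn": "servo_tool", "kwargs": {"motion": [0,0,-1,0,0,0,1,0,0,-1,0,0,0,1,0,0,-1,0,0,0,1,0,0,0,0,0,0,1,0,0,0,0,0,0,1]}}

```text
t: 27.1
eef_pos: [0.5369, 0.1623, 0.2872]
tool_rot: [-0.001, -0.172, 0.985, -0.0]
contact_force: [0.4, 0.2, 0.4]
gripper_width: 0.0
grasp_force: 0.0
```

```bash
python3 - <<'E'
from h import *
incase(); im=bot.read_camera("wrist"); k=cal("wrist"); hsv=cv2.cvtColor(im,cv2.COLOR_RGB2HSV); p=np.load("case.npy")
r=((hsv[...,0]<8)|(hsv[...,0]>172))&(hsv[...,1]>180)&(hsv[...,2]>110)
u=proj("wrist",cpt(p,[-.086,0,.03]),k); m=np.zeros_like(r); v=u.astype(int); m[v[1]-25:v[1]+25,v[0]-30:v[0]+30]=1
print("tab pred",u,"seen",np.argwhere(r&m).mean(0)[::-1])
w=(hsv[...,1]<60)&(hsv[...,2]>140)
for s in (-.045,.045):
    a=proj("wrist",cpt(p,[-.052,s,.042]),k); a3=proj("wrist",cpt(p,[-.052,s,.053]),k); c=int(a[0]); col=np.flatnonzero(w[int(a[1])-25:int(a[1])+25,c])
    print("lid edge row pred",a[1],"(if 0.1 rad open",a3[1],") seen",col.min()+int(a[1])-25)
    
for c in ("scene","side"):
    im=bot.read_camera(c); im0=cv2.cvtColor(cv2.imread(f"pics/{c}0.png"),cv2.COLOR_BGR2RGB); u=proj(c,cpt(p,[0,0,.03])).astype(int)
    sl=np.s_[u[1]-40:u[1]+40,u[0]-45:u[0]+45]; print(c,"diff to start",np.abs(im[sl].astype(int)-im0[sl]).mean(), (np.abs(im[sl].astype(int)-im0[sl]).max(2)>60).sum())
E
```

```text
t 27.1 TCP in case mm [-36.6   0.  283.1] yaw err -0.0 [0.4 0.2 0.4] 0.0
tab pred [320.34118048 134.21418125] seen [320.91117479 133.71489971]
lid edge row pred 169.88157071028607 (if 0.1 rad open 172.28499771869548 ) seen 170
lid edge row pred 169.82017963614786 (if 0.1 rad open 172.22184595722692 ) seen 170
scene diff to start 1.0577314814814816 0
side diff to start 2.5422685185185183 0
```

The case looks the same as at the start: lid shut, tab back, arm clear. Handing in.

```bash
python3 -c "
from station import bot
print(bot.hand_in())"
```

```text
the job is handed in; nothing more can be done
None
```

I opened the case by its tab, laid the stamp in the cradle, pressed the lid until it latched (checked against the start pictures), and handed the job in with no verdict returned; I viewed 13 pictures, over the limit of 10.

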